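Lay the white reference tile on the colour meter and close its cover

ROBOT

A 7-joint arm with a two-finger parallel gripper is mounted at the origin on the work surface. World frame = base frame: x ahead of the robot, y to its left, z up, the work surface at z = 0. Lengths are in m, angles in degrees, forces in N, time in s.
With the tool pointing down it reaches from about 0.35 to 0.775 m from the base axis. Payload 3.1 kg.
Tool frame: the origin (TCP) lies on the centre line of the jaws, within the pads' length; the fingertips stand 17 mm ahead of it and the grasp point (between the pads) lies 2 mm behind it (robot.tip_reach is the distance from the TCP to the fingertips, in m); z points along the fingers, y is the line along which they close (so a half turn about z gives the same grasp; the last joint's range is limited). The gripper opens to 85 mm and grips with 20 to 120 N. Pads are 22 mm wide; open, the fingers measure 114 mm over their backs; the gripper's body (76 mm by 85 mm) begins 54 mm behind the grasp point. The pads swing forward as they close: fully open they stand 13 mm farther back than shut.
Start: joints at [-67.592, 17.813, 0.802, 86.603, -0.252, 75.585, -1.558], TCP at [0.231, 0.499, 0.208] pointing down, gripper open.
Joint ranges: [-154.91, 154.91], [-16.99, 109.72], [-72.82, 74.43], [7.12, 147.25], [-82.49, 262.49], [11.32, 116.49], [-174.64, 174.64]. Speed limits (degrees/s): [159.86, 159.86, 180, 180, 180, 180, 180].

INTERFACE

Orientations are given as [roll, pitch, yaw] about the fixed x, y, z axes, in that order (R = Rz(yaw) Ry(pitch) Rx(roll)).
In Python, from station import robot, fingers, vision, workorder, recognise gives the robot as it stands. Calls block until the motion is done:
- robot.move_to(position, orientation): joint-space move of the TCP to a pose.
- robot.line_to(position, orientation=None, velocity=0.15, f_stop=None): straight line of the TCP; orientation=None keeps the orientation; velocity is the mean speed in m/s. With f_stop (N) it stops when the force on the tool has changed by that much, and returns True; else False.
- robot.move_j(angles): joint-space move.
- fingers.gripper_to(opening, force=None): opening from 0.0 (shut) to 1.0 (fully open); force is the grip in N (None keeps the last); returns when the fingers have stopped.
- robot.pause(seconds).
- robot.inverse_kinematics(position, orientation): joint angles nearest the present ones, or None.
- vision.grab_frame(name): name is "scene" or "side" or "wrist"; returns the picture (384x512x3 uint8, red, green, blue); there is no depth.
- vision.calibration(name): a dict with "mtx" (3x3 intrinsics, pixels), "extrinsics" (4x4, takes a point from world to camera coordinates); the wrist camera has in their place "T_tool_cam" (4x4, takes a point from camera to tool coordinates, whose origin is the TCP and whose axes are the flange's). Camera axes: x right, y up, looking along -z (the intrinsics and any distortion apply to the point x, -y, -z); pixel columns grow to the right and rows downward; lengths in m; the calibration is good to about 2 mm. A picture is of the moment at which its call begins: read the wrist's pose just before it. calibration takes no time and is no camera call.
A pose or a line that the arm cannot do raises robot.PlanningError and nothing moves.
- workorder.close_job(): hands the job in; it is judged then, once.
Trained networks look in the newest picture that a camera, given by its name, has taken for a name from the list of things; names that differ only in an ending like _2 or _b are one class to them, and where a whole thing is asked for, a point or a joint stands for the part that bears it (a point fixed in the world has none). Each returns a list of dicts, best first, with "p" (0 to 1); they miss things now and then, are a little off and sometimes report something else, mostly with a low value. They report only what shows in the picture. A call takes as long as a camera call.
- recognise(label, camera): "rect" ([centre column, centre row, width, height] in pixels, round what is visible of it).
Readings, each from a call of its own:
- robot.current_time_s(): time.
- robot.current_joint_positions(): joint angles.
- robot.current_dq(): joint speeds.
- robot.current_joint_torque(): joint torques, N m.
- robot.current_tool_pos(): TCP position.
- robot.current_eef_rot(): TCP orientation.
- robot.current_contact_force(): force on the tool from outside, world axes, zero at the start.
- robot.current_torque(): the same for the moment, N m.
- robot.current_finger_gap(): opening from 0.0 (shut) to 1.0 (fully open).
- robot.current_gripper_force(): force on a finger pad.
Only numpy, scipy, OpenCV 4.12 (cv2) and the standard library are available. Lean on these libraries where they do the work, as an engineer would, in place of code of your own. Each camera call takes 0.05 s, during which the arm holds its last target. There are 200 camera calls.

TASK

Get the colour meter ready for its reference check: pick the square ceramic tile off the bench and lay it, without dropping it, flat on the meter's sloping face, centred over the round window, its edges square with the meter and its lower edge resting against the metal ledge. Let go of it, then gently swing the grey cover fully shut over it. Leave the other two tiles, the tin and the jar where they are.

Things in the scene. Friction and masses are not known exactly. Their poses are not given: they have to be found in the camera images.
- square_tile: the tile to be laid: plain white ceramic, square, 60 x 60 mm and 6 mm thick, about 55 g, lying flat on the bench; origin at the centre of its underside, x and y along its edges, z up through it
- round_tile: bystander: white ceramic disc, 56 mm across and 6 mm thick, flat on the bench; origin at the centre of its underside
- long_tile: bystander: white ceramic strip, 90 (x) x 30 (y) x 6 mm, flat on the bench; origin at the centre of its underside
- tin: bystander: small upright milk powder tin, 90 mm across, 80 mm high; origin at the centre of its underside
- jar: bystander: small upright sample jar with a white cap, 52 mm across, 75 mm high; origin at the centre of its underside
- meter: the colour meter: white, fixed to the bench, 220 mm deep (its x, -120 to +100 mm), 170 mm wide (y); 50 mm high at the front deck, 115 mm at the rear block (x +40 to +100 mm), a grey sloping face between; origin at the centre of its underside, front on its -x side
- bed: the meter's grey face, sloping 30 degrees; origin on it at the centre of the dark round window (38 mm across), 75 mm above the bench; x up the slope, y level across it, z square out of it. It runs x -46 to +85 mm, 167 mm wide. An aluminium ledge, 100 mm wide, 8 mm high, lies across its low end, upper side at x = -30 mm, so a tile against it is centred. Nothing stands beside the tile's place
- cover_hinge (a point): middle of the cover's hinge axis, which runs along the bed's y: at x = +75, y = 0, z = +16 mm in the bed's frame
- cover_edge (a point): middle of the cover's free edge, half way through its thickness, 118 mm from the hinge axis
- cover (a joint): angle of the flat grey cover, rad: 0 = shut, parallel to the sloping face, 14 mm clear under it; about 1.57 = square to the face; 2.1 = its stop. Starts open. 118 mm from hinge axis to free edge, 124 mm wide, 4 mm thick (axis at mid-thickness), inner side skirts 9 mm deep. A friction hinge holds it at any angle; 1 to 2 N on its outer (rear) side near the free edge moves it

How it is judged (in metres and radians):
On the way:
1. the square tile lies in its place on the sloping face, let go, with the cover still open (x of square_tile in the frame of bed between -0.005 and 0.008 m and y of square_tile in the frame of bed between -0.01 and 0.01 m and z of square_tile in the frame of bed between -0.004 and 0.009 m and angle between the z axis of square_tile and the z axis of bed, either way round below 0.1 rad and (angle between the x axis of square_tile and the x axis of bed, either way round below 0.15 rad or angle between the x axis of square_tile and the y axis of bed, either way round below 0.15 rad) and value of joint cover above 1 rad and contact force between the fingers and square_tile below 0.1 N and linear speed of square_tile below 0.02 m/s), for 0.2 s.
At the end, for the whole second after the job is handed in: The square tile is at rest on the sloping face: flat on it (within 0.1 rad, underside within a few mm), its edges square to the ledge within 0.15 rad, centred within 10 mm across the slope and from 5 mm below to 8 mm above the window's centre along it; the cover is shut to within 0.08 rad (x of square_tile in the frame of bed between -0.005 and 0.008 m and y of square_tile in the frame of bed between -0.01 and 0.01 m and z of square_tile in the frame of bed between -0.004 and 0.009 m and angle between the z axis of square_tile and the z axis of bed, either way round below 0.1 rad and (angle between the x axis of square_tile and the x axis of bed, either way round below 0.15 rad or angle between the x axis of square_tile and the y axis of bed, either way round below 0.15 rad) and value of joint cover below 0.08 rad and linear speed of square_tile below 0.02 m/s); the robot touches nothing.
It fails at once if the tile falls freely at over 0.6 m/s (a drop of about 18 mm) (linear speed of square_tile above 0.6 m/s and contact force between the fingers and square_tile below 0.01 N).
It fails at once if the cover is slammed (closing faster than 3 rad/s) (velocity of joint cover below -3 rad/s).
It fails at once if another tile, the tin or the jar is moved by more than 20 mm (distance of any of round_tile, long_tile, tin, jar from where it was at the start of the episode above 0.02 m).
It also fails if it takes over 54 s, if anything falls off the work surface, if the arm or the gripper's body presses on something with over 40 N, if the wrist force passes 120 N, or if a joint passes its speed limit or range.

## Working session

There is one attempt and no reset: what is moved stays moved. The work goes in short steps, each a Python script; the robot and the scene stay as the last script left them, time stands still between calls to the robot, and variables do not carry over. Pictures are saved under pics/ and viewed, at most 13 in all, crops included, and the job is handed in when it is done.

```bash
mkdir -p pics && ls && python3 - <<'E'
from station import robot, fingers, vision, workorder, recognise
import cv2, numpy as np
for n in ["scene","side"]:
    im=vision.grab_frame(n); cv2.imwrite(f"pics/{n}0.png",im[:,:,::-1])
    for l in ["square_tile","round_tile","long_tile","tin","jar","meter","bed","cover","cover_edge"]:
        try:
            print(n,l,[(np.round(d["rect"],1).tolist(),round(d["p"],2)) for d in recognise(l,n)[:2]])
        except Exception as e: print(n,l,e)
    c=vision.calibration(n); print({k:np.round(v,4).tolist() if not isinstance(v,str) else v for k,v in c.items()})
print(vision.calibration("wrist"), robot.current_time_s(), robot.current_eef_rot())
E
```

```text
pics
scene square_tile [([140.9, 218.2, 29.1, 19.3], 0.88)]
scene round_tile [([231.4, 200.4, 17.1, 14.8], 0.55)]
scene long_tile [([186.8, 250.6, 22.3, 28.5], 0.82)]
scene tin [([219.5, 266.6, 36.6, 54.8], 0.91)]
scene jar [([280.6, 240.9, 21.1, 33.1], 0.82)]
scene meter [([139.4, 219.9, 31.9, 21.9], 0.71), ([279.2, 239.5, 17.9, 36.3], 0.32)]
scene bed [([330.6, 161.1, 76.9, 94.2], 0.82)]
scene cover [([336.3, 137.3, 50.8, 49.1], 0.8), ([325.4, 170.2, 85.6, 114.1], 0.5)]
scene cover_edge [([338.1, 136.2, 45.9, 51.3], 0.62), ([326.2, 171.8, 86.4, 113.6], 0.33)]
{'mtx': [[438.1313, 0.0, 264.9507], [0.0, 438.1313, 195.825], [0.0, 0.0, 1.0]], 'extrinsics': [[0.4595, 0.8881, 0.0083, -0.2481], [-0.5151, 0.2588, 0.8171, 0.2495], [0.7236, -0.3798, 0.5764, -1.588], [0.0, 0.0, 0.0, 1.0]]}
side square_tile [([314.7, 370.1, 47.8, 27.9], 0.9)]
side round_tile [([228.6, 275.4, 28.0, 23.1], 0.57)]
side long_tile [([340.4, 291.8, 53.1, 22.6], 0.68)]
side tin [([369.9, 233.8, 50.5, 57.2], 0.79)]
side jar [([306.2, 197.4, 18.2, 40.0], 0.55)]
side meter [([195.4, 149.4, 115.2, 132.2], 0.87)]
side bed 
[... 232 characters left out ...]
[0.73, -0.6834, 0.0031, -0.4514], [0.4976, 0.5346, 0.683, -0.3688], [-0.4684, -0.4971, 0.7304, -0.7753], [0.0, 0.0, 0.0, 1.0]]}
{'mtx': array([[294.65970589,   0.        , 255.99589507],
       [  0.        , 294.65970589, 194.73003929],
       [  0.        ,   0.        ,   1.        ]]), 'T_tool_cam': array([[ 6.78743614e-05,  9.63944405e-01,  2.66103702e-01,
         6.74859733e-02],
       [ 9.99999985e-01, -2.29747515e-05, -1.71842695e-04,
        -3.79040788e-04],
       [-1.59533138e-04,  2.66103710e-01, -9.63944392e-01,
        -1.64669577e-01],
       [ 0.00000000e+00,  0.00000000e+00,  0.00000000e+00,
         1.00000000e+00]])} 1.0 [ 1.79998418e+02 -1.52578725e-03  1.55211044e+02]
```

```bash
python3 - <<'E'
import cv2, numpy as np
a=cv2.imread("pics/scene0.png")[90:310,100:400]; b=cv2.imread("pics/side0.png")[60:260,100:380]
cv2.imwrite("pics/a.png",cv2.resize(a,None,fx=2.6,fy=2.6,interpolation=cv2.INTER_CUBIC)); cv2.imwrite("pics/b.png",cv2.resize(b,None,fx=2.8,fy=2.8,interpolation=cv2.INTER_CUBIC))
E
cat > h.py <<'E'
from station import robot, fingers, vision, workorder, recognise
import cv2, numpy as np
from scipy.spatial.transform import Rotation as Ro
def R(rpy): return Ro.from_euler('xyz',rpy,degrees=True).as_matrix()
def cam(name,tool=None):
    c=vision.calibration(name)
    if name=="wrist":
        T=np.eye(4); T[:3,:3]=R(tool[1]); T[:3,3]=tool[0]
        return c["mtx"],np.linalg.inv(T@c["T_tool_cam"])
    return c["mtx"],c["extrinsics"]
F=np.diag([1,-1,-1.])
def proj(P,KE):
    K,E=KE; q=(F@(E[:3,:3]@np.atleast_2d(P).T+E[:3,3:])); u=K@q; return (u[:2]/u[2]).T
def onplane(uv,KE,z):
    K,E=KE; d=E[:3,:3].T@F@np.linalg.solve(K,[uv[0],uv[1],1]); c=-E[:3,:3].T@E[:3,3]
    return c+d*(z-c[2])/d[2]
def tool(): return np.array(robot.current_tool_pos()),np.array(robot.current_eef_rot())
E
python3 - <<'E'
from h import *
S=dict(scene=dict(sq=(140.9,218.2),rd=(231.4,200.4),lg=(186.8,250.6)),side=dict(sq=(314.7,370.1),rd=(228.6,275.4),lg=(340.4,291.8)))
for n in S:
    for k,v in S[n].items(): print(n,k,onplane(v,cam(n),.004).round(4))
print('tin',onplane((219.5,266.6),cam('scene'),.04).round(3),'jar',onplane((280.6,240.9),cam('scene'),.037).round(3), 'meter~',onplane((330.6,165),cam('scene'),.075).round(3),onplane((196.8,150),cam('side'),.075).round(3))
E
```

```text
scene sq [ 0.4455 -0.3157  0.004 ]
scene rd [ 0.4787 -0.0729  0.004 ]
scene lg [ 0.6183 -0.2501  0.004 ]
side sq [ 0.4575 -0.3161  0.004 ]
side rd [ 0.4744 -0.0725  0.004 ]
side lg [ 0.607  -0.2467  0.004 ]
tin [ 0.738 -0.214  0.04 ] jar [ 0.721 -0.053  0.037] meter~ [0.539 0.208 0.075] [0.612 0.192 0.075]
```

View pics/a.png

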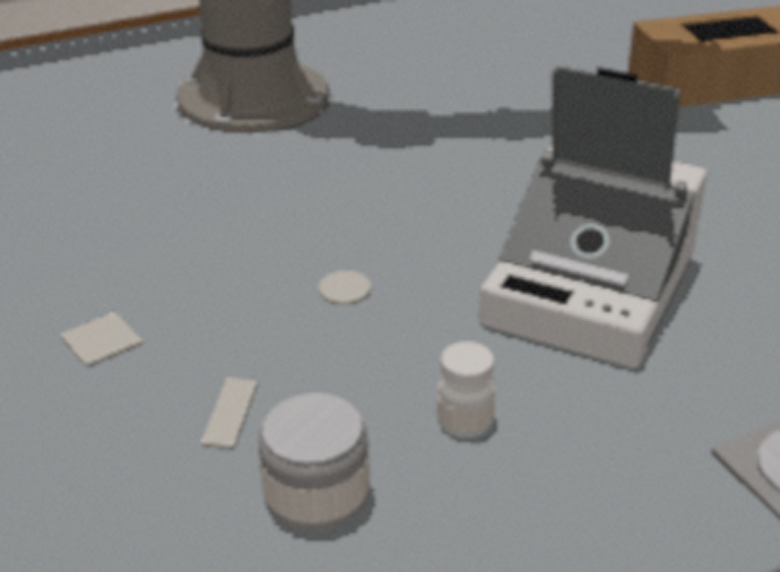

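View pics/b.png

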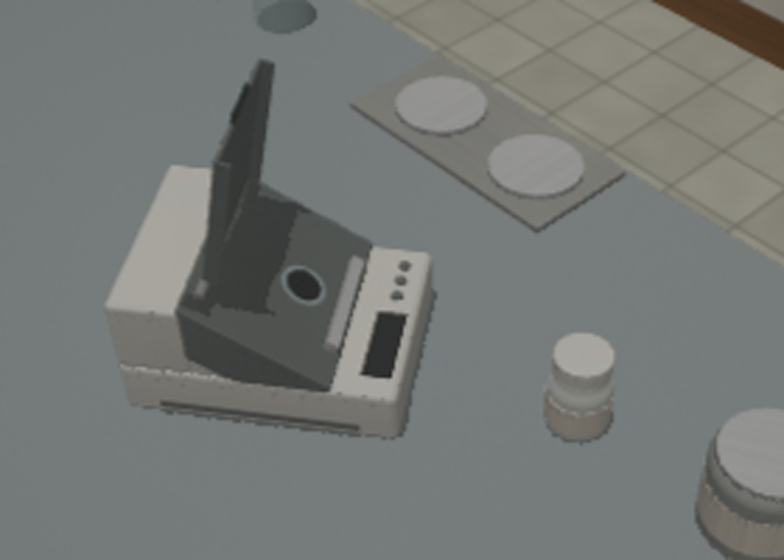

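The scene view shows the square tile at crop (102,338), the round one at (345,287) and the strip at (230,412). The meter is at (600,220) with its front facing away from the robot, the window at (590,241) and the cover open. In the side view the window is at (303,285) and the ledge runs (358,260)–(332,347).

```bash
cat >> h.py <<'E'
from scipy.optimize import least_squares
# bed frame in meter frame: window centre; low end of bed meets deck z=50: 75-50=25=50*sin30 ; x: solve from rear
def Tmeter(p):
    T=np.eye(4); T[:3,:3]=R([0,0,np.degrees(p[2])]); T[:2,3]=p[:2]; return T
def Tbed(p):   # p = window centre x,y and meter yaw
    T=np.eye(4); T[:3,:3]=R([0,0,np.degrees(p[2])])@R([0,-30,0]); T[:3,3]=[p[0],p[1],.075]; return T
def bp(p,q): T=Tbed(p); return np.atleast_2d(q)@T[:3,:3].T+T[:3,3]
E
python3 - <<'E'
from h import *
A=lambda *q:(np.array(q)/2.6+[100,90]); B=lambda *q:(np.array(q)/2.8+[100,60])
# ledge upper-side top edge ends at z=8mm: (-30,+-50,8)
obs={'scene':[((0,0,0),A(590,241)),((-30,50,8),A(628,276)),((-30,-50,8),A(535,253))],
     'side':[((0,0,0),B(303,285)),((-30,50,8),B(357,258)),((-30,-50,8),B(328,345))]}
def f(p,ang=None): return np.concatenate([(proj(bp(p,np.array(q)/1e3),cam(n))-uv).ravel() for n in obs for q,uv in obs[n]])
for y0 in (2.8,-.3):
    s=least_squares(f,[.58,.2,y0]); print(s.x.round(4),np.degrees(s.x[2]),s.cost,s.fun.round(1))
p=s.x
# triangulated checks
s=min([least_squares(f,[.58,.2,y0]) for y0 in (2.8,-.3)],key=lambda s:s.cost);p=s.x
# cover angle: outer free corners (118mm, +-62)
cv={'scene':[(62,A(677,87)),(-62,A(556,70))],'side':[(62,B(268,64)),(-62,B(222,165))]}
def cp(a,y,r=.118): return np.array([.075-r*np.cos(a),y,.016+r*np.sin(a)])
for sgn in (1,-1):
  g=lambda a:np.concatenate([(proj(bp(p,cp(a[0],sgn*y/1e3)),cam(n))-uv).ravel() for n in cv for y,uv in cv[n]])
  c=least_squares(g,[1.7]);print('cover',sgn,c.x,c.fun.round(1))
# IK of placement
T=Tbed(p); z=-T[:3,2]
for s in (1,-1):
    y=T[:3,1]*s; x=np.cross(y,z); e=Ro.from_matrix(np.c_[x,y,z]).as_euler('xyz',degrees=True)
    for h in (.015,.1): print(s,e.round(1),x.round(2),h,robot.inverse_kinematics(list(T[:3,3]-z*h),list(e)))
E
```

```text
[0.6334 0.1144 5.3768] 308.0704281350069 327.3306200305419 [-5.7  7.6  1.4 -4.5  1.  -4.7 18.2  1.3 -9.5 -2.9 -8.8 -3.1]
[ 0.6334  0.1144 -0.9063] -51.92876891836115 327.33062000816125 [-5.7  7.6  1.4 -4.5  1.  -4.7 18.2  1.3 -9.5 -2.9 -8.7 -3.1]
cover 1 [1.26116952] [-6.2 21.9 -8.  18.2 19.6 13.5 22.5 15.4]
cover -1 [1.24195642] [-54.4  12.   40.5  28.8   5.4  52.1  35.4 -22. ]
1 [180.   30.  128.1] [-0.53  0.68 -0.5 ] 0.015 [-46.2906869   30.86397035  23.02234105  95.79997054  22.97949709
  51.53874459  -2.60805021]
1 [180.   30.  128.1] [-0.53  0.68 -0.5 ] 0.1 [-49.65066195  25.28904027  21.46703362  92.20295372  23.62831005
  61.93191482  -3.18715128]
-1 [180.  -30.  -51.9] [ 0.53 -0.68  0.5 ] 0.015 [-22.95045748  30.01140786  -9.63934819  94.80006663  41.3782325
  59.11903454 163.85170645]
-1 [180.  -30.  -51.9] [ 0.53 -0.68  0.5 ] 0.1 [-25.3908856   25.06484911 -11.96944856  91.17323808  38.15252378
  68.28204307 165.99282716]
```

```bash
python3 - <<'E'
from h import *
A=lambda *q:(np.array(q)/2.6+[100,90]); B=lambda *q:(np.array(q)/2.8+[100,60])
obs={'scene':[((0,0,0),A(590,241)),((-30,-50,8),A(628,273)),((-30,50,8),A(535,253))],
     'side':[((0,0,0),B(303,285)),((-30,-50,8),B(357,258)),((-30,50,8),B(328,345))]}
def f(p): return np.concatenate([(proj(bp(p,np.array(q)/1e3),cam(n))-uv).ravel() for n in obs for q,uv in obs[n]])
s=least_squares(f,[.58,.2,2.8]);p=s.x; print(p.round(4),np.degrees(p[2]),s.cost,s.fun.round(1))
cv={'scene':[(-62,A(677,87)),(62,A(556,70))],'side':[(-62,B(268,64)),(62,B(222,165))]}
def cp(a,y,r=.118): return np.array([.075-r*np.cos(a),y,.016+r*np.sin(a)])
g=lambda a:np.concatenate([(proj(bp(p,cp(a[0],y/1e3)),cam(n))-uv).ravel() for n in cv for y,uv in cv[n]])
c=least_squares(g,[1.7]);print('cover',c.x,c.fun.round(1)); print('edge',bp(p,cp(c.x[0],0)))
T=Tbed(p); z=-T[:3,2]
for s in (1,-1):
    y=T[:3,1]*s; x=np.cross(y,z); e=Ro.from_matrix(np.c_[x,y,z]).as_euler('xyz',degrees=True)
    for h in (.015,.1,.15):
        q=robot.inverse_kinematics(list(T[:3,3]-z*h),list(e)); print(s,e.round(1),x.round(2),h,None if q is None else np.round(q,0))
# wrist view over meter then tile, tool down
for pos,yaws in (((.45,.2,.33),(-20,160)),((.45,.2,.28),(-20,160)),((.39,-.31,.3),(0,180,-20,160,-90,90))):
  for w in yaws:
    q=robot.inverse_kinematics(list(pos),[180,0,w]); print(pos,w,None if q is None else np.round(q,0))
E
```

```text
[0.6086 0.1459 2.2196] 127.17554054356187 7.2843900584535755 [-0.9 -0.1 -1.1  0.7 -1.7 -1.2  0.5 -0.7 -0.7 -1.8 -0.1 -1.9]
cover [1.86456166] [ 0.1  2.1 -1.4 -1.1  0.2 -2.6  0.  -1.4]
edge [[0.59046456 0.16981768 0.24125352]]
1 [180.   30.  -52.8] [ 0.52 -0.69 -0.5 ] 0.015 [ -29.   60.   64.   67.  -65.  109. -116.]
1 [180.   30.  -52.8] [ 0.52 -0.69 -0.5 ] 0.1 [ -19.   55.   54.   55.  -57.  112. -123.]
1 [180.   30.  -52.8] [ 0.52 -0.69 -0.5 ] 0.15 [ -11.   53.   43.   45.  -52.  115. -129.]
-1 [180.  -30.  127.2] [-0.52  0.69  0.5 ] 0.015 [-15.  49.  29.  66. -41.  94.  53.]
-1 [180.  -30.  127.2] [-0.52  0.69  0.5 ] 0.1 [-11.  49.  31.  54. -42. 105.  50.]
-1 [180.  -30.  127.2] [-0.52  0.69  0.5 ] 0.15 [ -8.  51.  32.  45. -44. 112.  48.]
(0.45, 0.2, 0.33) -20 [ -54.   10.   34.   82.   -5.   90. -131.]
(0.45, 0.2, 0.33) 160 [-38.   9.  14.  81.  -2.  90.  46.]
(0.45, 0.2, 0.28) -20 [ -55.   10.   34.   88.   -6.   83. -130.]
(0.45, 0.2, 0.28) 160 [-38.   9.  14.  88.  -2.  83.  46.]
(0.39, -0.31, 0.3) 0 [ 17.  10.  23.  85.  -4.  86. -50.]
(0.39, -0.31, 0.3) 180 [  3.  11.  40.  85.  -7.  86. 134.]
(0.39, -0.31, 0.3) -20 [-13.  15.  63.  86. -14.  87. -60.]
(0.39, -0.31, 0.3) 160 [  7.  11.  36.  85.  -6.  86. 113.]
(0.39, -0.31, 0.3) -90 [ -13.   16.   65.   86.  -14.   88. -129.]
(0.39, -0.31, 0.3) 90 [10. 10. 32. 85. -6. 86. 42.]
```

```bash
python3 - <<'E'
from h import *
r=lambda q:None if q is None else np.round(q,0)
for pos in ((.62,.11,.36),(.6,.13,.40),(.55,.15,.40),(.60,.14,.34)):
  for rpy in ([180,0,127],[180,0,-53],[180,-15,127],[180,0,180]): print(pos,rpy,r(robot.inverse_kinematics(list(pos),rpy)))
print(r(robot.inverse_kinematics([.231,.499,.38],robot.current_eef_rot())))
print(r(robot.inverse_kinematics([.3,.4,.4],[180,0,127])))
E
```

```text
(0.62, 0.11, 0.36) [180, 0, 127] [-25.  29.  26.  52. -12. 101.  33.]
(0.62, 0.11, 0.36) [180, 0, -53] [ -40.   36.   64.   53.  -34.  106. -135.]
(0.62, 0.11, 0.36) [180, -15, 127] [-14.  36.  26.  41. -28. 114.  36.]
(0.62, 0.11, 0.36) [180, 0, 180] [-23.  28.  22.  52. -11. 101.  85.]
(0.6, 0.13, 0.4) [180, 0, 127] [-27.  27.  26.  48. -12. 106.  30.]
(0.6, 0.13, 0.4) [180, 0, -53] [ -42.   35.   64.   49.  -33.  111. -138.]
(0.6, 0.13, 0.4) [180, -15, 127] [-10.  34.  11.  38. -20. 116.  29.]
(0.6, 0.13, 0.4) [180, 0, 180] [-25.  27.  22.  48. -10. 106.  82.]
(0.55, 0.15, 0.4) [180, 0, 127] [-32.  21.  25.  58.  -9. 103.  26.]
(0.55, 0.15, 0.4) [180, 0, -53] [ -52.   28.   64.   59.  -26.  107. -141.]
(0.55, 0.15, 0.4) [180, -15, 127] [-21.  27.  24.  51. -24. 112.  31.]
(0.55, 0.15, 0.4) [180, 0, 180] [-29.  20.  20.  58.  -7. 103.  78.]
(0.6, 0.14, 0.34) [180, 0, 127] [-28.  26.  24.  59. -10.  97.  29.]
(0.6, 0.14, 0.34) [180, 0, -53] [ -47.   34.   64.   60.  -31.  102. -137.]
(0.6, 0.14, 0.34) [180, -15, 127] [-18.  33.  24.  50. -25. 108.  34.]
(0.6, 0.14, 0.34) [180, 0, 180] [-26.  26.  20.  59.  -8.  97.  81.]
[-68.  17.   1.  64.  -0.  99.  -1.]
[-62.  11.   9.  69.  -2. 100. -17.]
```

```bash
python3 - <<'E'
from h import *
robot.line_to([.231,.499,.36],velocity=.25)
robot.move_to([.62,.11,.36],[180,0,-53])
t=tool(); im=vision.grab_frame("wrist"); cv2.imwrite("pics/w1.png",im[:,:,::-1])
np.save("t1.npy",np.array(t)); K=cam("wrist",t); p=[.6086,.1459,2.2196]
print(t,robot.current_time_s(),proj(bp(p,np.array([(0,0,0),(-30,-50,8),(-30,50,8),(75,62,16)])/1e3),K).round(0))
cv2.imwrite("pics/w1b.png",cv2.resize(im[:,:,::-1],(800,600)))
E
```

```text
(array([0.61980925, 0.11107427, 0.35951746]), array([ 1.79981199e+02,  6.44135689e-02, -5.28854751e+01])) 3.8083 [[248. 181.]
 [216. 161.]
 [280. 161.]
 [290. 227.]]
```

View pics/w1b.png

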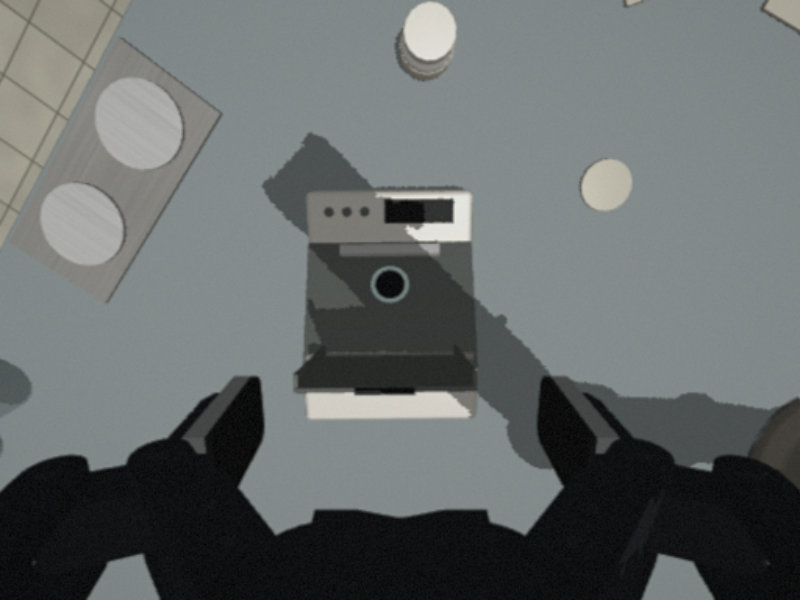

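The wrist view agrees with the fit: window at (389,284), ledge upper edge about (340–439, 255) and yaw square to the tool. The cover is open at (385,370). Next is the tile.

```bash
python3 - <<'E'
from h import *
t=np.load("t1.npy");K=cam("wrist",t); s=.64
obs=[((0,0,0),(389*s,284*s)),((-30,-50,8),(340*s,255*s)),((-30,50,8),(439*s,255*s))]
f=lambda p:np.concatenate([proj(bp(p,np.array(q)/1e3),K)[0]-uv for q,uv in obs])
x=least_squares(f,[.6086,.1459,2.2196]); print('meter',x.x,x.fun.round(1))
robot.move_to([.47,-.30,.25],[180,0,0])
t=tool(); np.save("t2.npy",np.array(t)); im=vision.grab_frame("wrist"); cv2.imwrite("pics/w2.png",im[:,:,::-1])
K=cam("wrist",t); print(t,robot.current_time_s(),'pred',proj([[.451,-.316,.006]],K))
for d in recognise("square_tile","wrist"): print(d)
g=cv2.cvtColor(im,cv2.COLOR_RGB2GRAY); u,v=proj([[.451,-.316,.006]],K)[0].astype(int)
hsv=cv2.cvtColor(im,cv2.COLOR_RGB2HSV); print(hsv[v,u],hsv[v,u+70],hsv[v-60,u])
th,m=cv2.threshold(cv2.GaussianBlur(g,(3,3),0)[:300],0,255,cv2.THRESH_OTSU)
for c in cv2.findContours(m,cv2.RETR_EXTERNAL,cv2.CHAIN_APPROX_NONE)[0]:
    if cv2.contourArea(c)>1000:
        W=np.array([onplane(q[0],K,.006)[:2] for q in c]); r=cv2.minAreaRect((W*1e3).astype(np.float32)); print('rect mm',cv2.contourArea(c),r,cv2.boundingRect(c))
cv2.imwrite("pics/w2b.png",cv2.resize(im[:,:,::-1],(800,600)))
E
```

```text
meter [0.60522931 0.14724289 2.21680516] [ 0.2  0.9 -0.4 -0.5  0.2 -0.4]
(array([ 0.47112397, -0.29902156,  0.25013486]), array([-1.79983353e+02, -4.30686802e-02,  1.14467243e-01])) 5.5083 pred [[267.87481564 177.2707328 ]]
{'rect': [271.9, 181.2, 54.3, 48.2], 'p': 0.97}
[ 24  24 202] [ 94  13 134] [90 19 80]
rect mm 9347.0 ((413.0599365234375, -594.9122924804688), (144.24009704589844, 147.6835174560547), 14.36008358001709) (404, 144, 108, 114)
rect mm 112701.5 ((462.0589294433594, -297.9709777832031), (418.7740173339844, 815.4253540039062), 0.1466086208820343) (0, 0, 512, 300)
```

View pics/w2b.png

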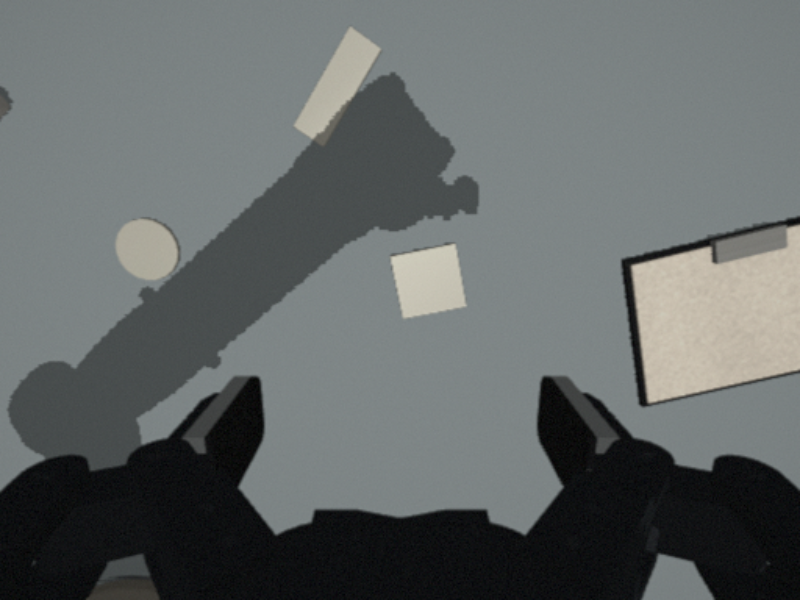

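Square tile at (429,281) in the picture (native (274,180)), rotated by about 10°. It is clear of the round tile at (148,248) and the strip at (338,85).

```bash
python3 - <<'E'
from h import *
t=np.load("t2.npy");K=cam("wrist",t); g=cv2.imread("pics/w2.png",0); m=np.zeros_like(g); m[140:215,235:310]=(g[140:215,235:310]>165)*255
c=max(cv2.findContours(m,cv2.RETR_EXTERNAL,cv2.CHAIN_APPROX_NONE)[0],key=cv2.contourArea)
W=np.array([onplane(q[0],K,.006)[:2] for q in c])
(cx,cy),(w,h),a=cv2.minAreaRect((W*1e3).astype(np.float32)); print(cx,cy,w,h,a,robot.tip_reach)
a=(a+45)%90-45
r=[(round(y,1),robot.inverse_kinematics([cx/1e3,cy/1e3,.017],[180,0,y])) for y in (a,a+90,a-90,a+180)]
for y,q in r: print(y,None if q is None else np.round(q,0))
np.save("tile.npy",[cx/1e3,cy/1e3,a])
fingers.gripper_to(.82); print(robot.tip_reach,robot.current_finger_gap())
E
```

```text
447.0640869140625 -324.58636474609375 58.77466583251953 59.45451354980469 11.570822715759277 0.017
11.6 [  1.  36.  48. 101. -31.  57. -18.]
101.6 [ 12.  31.  30. 101. -19.  53.  62.]
-78.4 [ -8.  45.  65. 102. -45.  64. -97.]
191.6 [ 75.  45. -62.  99.  43.  64. 101.]
0.017 0.8171821767985166
```

```bash
cat >> h.py <<'E'
def seetile(tag,z=.006,guess=None):
    t=tool(); im=vision.grab_frame("wrist"); K=cam("wrist",t); cv2.imwrite(f"pics/{tag}.png",im[:,:,::-1])
    g=cv2.cvtColor(im,cv2.COLOR_RGB2GRAY); u,v=proj([[guess[0],guess[1],z]],K)[0]
    m=(g>165).astype(np.uint8)*255
    cs=[c for c in cv2.findContours(m,cv2.RETR_EXTERNAL,cv2.CHAIN_APPROX_NONE)[0] if cv2.pointPolygonTest(c,(float(u),float(v)),False)>=0]
    if not cs: print('none',u,v,g[int(v),int(u)]); return
    W=np.array([onplane(q[0],K,z)[:2] for q in cs[0]]); r=cv2.minAreaRect((W*1e3).astype(np.float32)); print(t[0],(u,v),r,cv2.boundingRect(cs[0])); return r
E
python3 - <<'E'
from h import *
x,y,a=np.load("tile.npy"); 
robot.move_to([x,y,.15],[180,0,a+90]); seetile("w3",guess=(x,y))
robot.line_to([x+.04,y-.008,.11]); r=seetile("w4",guess=(x,y))
K=cam("scene"); im=cv2.imread("pics/scene0.png")
A=np.radians(a); c=np.array([[-30,-30],[30,-30],[30,30],[-30,30]])/1e3@np.array([[np.cos(A),np.sin(A)],[-np.sin(A),np.cos(A)]])
P=proj(np.c_[c+[x,y],np.full(4,.006)],K); print((P-[100,90])*2.6, robot.current_time_s())
E
```

```text
none 256.16669403342416 178.19427858453884 101
[ 0.48654628 -0.33280087  0.10997212] (np.float64(216.4581761271068), np.float64(170.7816489103327)) ((446.34295654296875, -324.833740234375), (58.51390838623047, 58.182193756103516), 11.571859359741211) (182, 139, 66, 63)
[[ 56.48085462 332.02458712]
 [ 82.59205025 362.02544717]
 [138.93887957 338.14542343]
 [111.69422822 309.71203559]] 8.0167
```

```bash
python3 - <<'E'
from h import *
x,y,a=.4466,-.3247,11.57
robot.line_to([x,y,.06],[180,0,a+90],velocity=.15)
s=robot.line_to([x,y,.006],velocity=.03,f_stop=2.5)
t=tool(); print(s,t,robot.current_contact_force(),robot.current_time_s())
zc=t[0][2]
robot.line_to([x,y,zc+.0035],velocity=.03)
fingers.gripper_to(.6,force=25)
print(tool(),robot.current_finger_gap(),robot.current_gripper_force(),robot.current_contact_force(),robot.current_time_s())
E
```

```text
False (array([ 0.44676203, -0.32477169,  0.00616859]), array([1.79983311e+02, 1.43686283e-02, 1.01573524e+02])) [ 0.47591963 -0.17952331  0.08374405] 10.55
(array([ 0.44655995, -0.32463203,  0.00961785]), array([-1.79995640e+02, -7.95243814e-03,  1.01572148e+02])) 0.601111920073471 0.0 [1.19274098 0.52206007 0.182142  ] 11.15
```

```bash
python3 - <<'E'
from h import *
im=vision.grab_frame("wrist"); cv2.imwrite("pics/w5.png",cv2.resize(im[:,:,::-1],(800,600)))
E
```

```text
(no output)
```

View pics/w5.png

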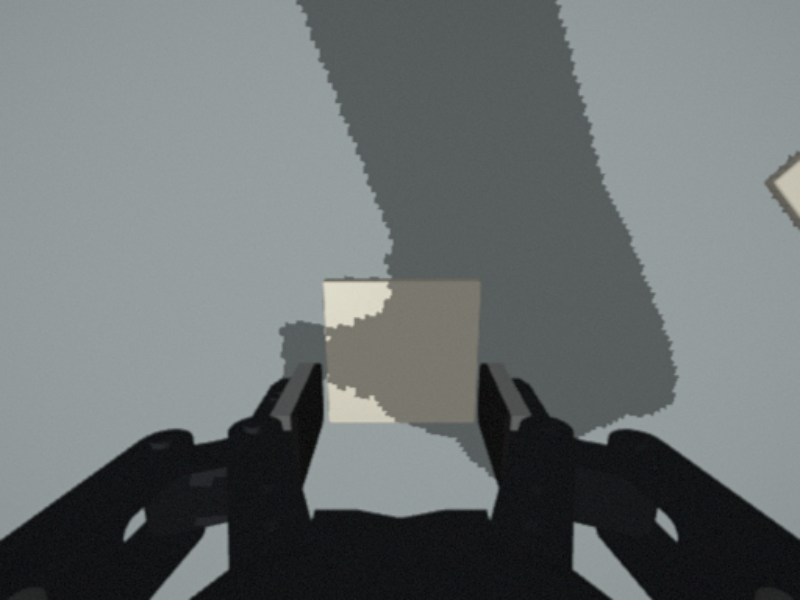

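```bash
python3 - <<'E'
from h import *
K=cam("wrist",tool()); T=R(tool()[1]);p=tool()[0]
print(proj([[.4466,-.3247,.006]],K)*1.5625)
for z in (-.01,-.005,0,.005,.01,.017):
    print(z,(proj([p+T@[sx,sy,z] for sx in (.011,-.011) for sy in (.031,)],K)*1.5625).round(0).tolist())
E
```

```text
[[400.84043686 355.34684733]]
-0.01 [[488.0, 341.0], [485.0, 397.0]]
-0.005 [[485.0, 336.0], [482.0, 391.0]]
0 [[483.0, 332.0], [480.0, 385.0]]
0.005 [[481.0, 327.0], [478.0, 380.0]]
0.01 [[479.0, 324.0], [476.0, 375.0]]
0.017 [[476.0, 318.0], [474.0, 368.0]]
```

The picture shows the fingers straddling the tile: tile (323–480, 280–422), pad tips at about row 365. No contact yet. A gentle further close will show whether they are beside the tile or above it.

```bash
python3 - <<'E'
from h import *
fingers.gripper_to(.5,force=20)
print(robot.current_finger_gap(),robot.current_gripper_force(),robot.current_contact_force(),tool()[0])
im=vision.grab_frame("wrist"); cv2.imwrite("pics/w6.png",cv2.resize(im[:,:,::-1],(800,600)))
E
```

```text
0.5020564336612735 0.0 [ 0.19503552 -0.54375849  0.25233744] [ 0.44657414 -0.32471682  0.00964195]
```

View pics/w6.png

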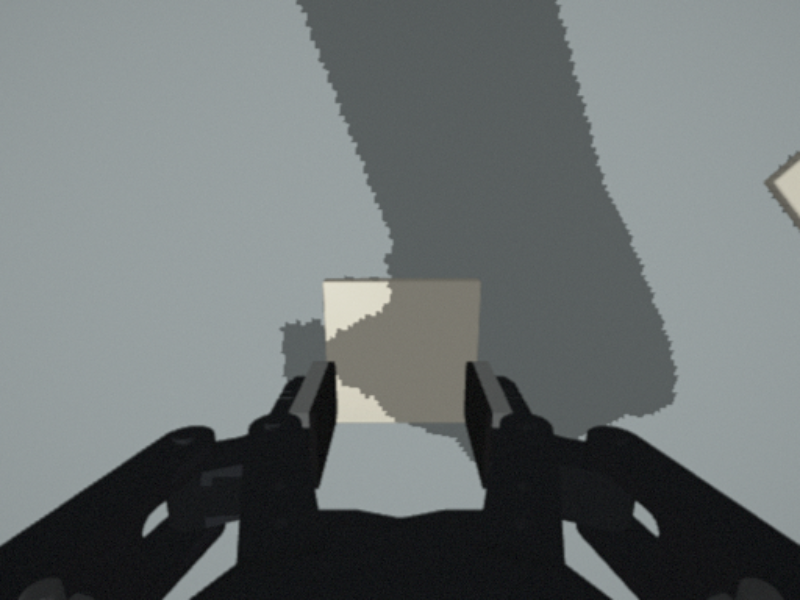

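Now at gap 0.5 the pads (tips at (330,363) and (470,363)) overlap the tile in the picture with no contact, so they hang above it. The real fingertips sit well short of the stated 17 mm. I'll find the bench by touch.

```bash
python3 - <<'E'
from h import *
fingers.gripper_to(.82,force=25)
x,y=.4466,-.3247
try:
    s=robot.line_to([x,y,-.045],velocity=.03,f_stop=2.5)
    print(s,tool()[0],robot.current_contact_force(),robot.current_time_s())
except robot.PlanningError as e: print(e)
im=vision.grab_frame("wrist"); cv2.imwrite("pics/w7.png",cv2.resize(im[:,:,::-1],(800,600)))
E
```

```text
True [ 0.44647667 -0.32457646 -0.03048299] [-0.78159066 -0.51687366  5.01035669] 13.125
```

View pics/w7.png

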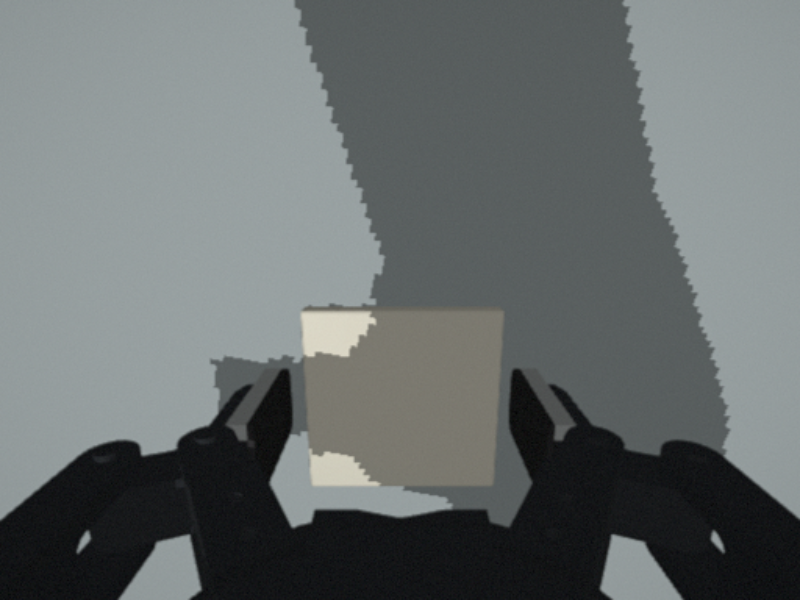

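Contact comes at TCP z = −0.0305, so the effective tip reach is −30 mm. The tile (302–502, 310–485) sits centred between the pads.

```bash
python3 - <<'E'
from h import *
x,y=.4466,-.3247
robot.line_to([x,y,-.0268],velocity=.03)
fingers.gripper_to(.5,force=40)
t=tool(); np.save("grasp.npy",np.array(t))
print(t,robot.current_finger_gap(),robot.current_gripper_force(),robot.current_contact_force())
robot.line_to([x,y,.005],velocity=.05); robot.line_to([x,y,.12],velocity=.15)
print(robot.current_finger_gap(),robot.current_gripper_force(),robot.current_time_s())
r=lambda q:None if q is None else np.round(q,0)
p=[.6058,.147,2.2175]; T=Tbed(p); z=-T[:3,2]; o=t[0][2]
for s in (1,-1):
    Y=T[:3,1]*s; X=np.cross(Y,z); e=Ro.from_matrix(np.c_[X,Y,z]).as_euler('xyz',degrees=True)
    for h in (.0,.05,.1,.15): print(s,e.round(1),h,r(robot.inverse_kinematics(list(T@[.002,0,0,1])[:3]-z*(h+o) ,list(e))))
im=vision.grab_frame("wrist"); cv2.imwrite("pics/w8.png",cv2.resize(im[:,:,::-1],(640,480)))
E
```

```text
(array([ 0.44663036, -0.32478463, -0.02661621]), array([-1.79914059e+02, -9.01731460e-02,  1.01574855e+02])) 0.6850651878793158 43.13532292842865 [-0.69275148  0.30806087  3.06219747]
0.685700212074228 42.86515474319458 15.425
1 [180.   30.  -52.9] 0.0 [ -30.   57.   57.   72.  -60.  101. -116.]
1 [180.   30.  -52.9] 0.05 [ -26.   56.   57.   67.  -59.  105. -118.]
1 [180.   30.  -52.9] 0.1 [ -18.   51.   42.   60.  -49.  105. -125.]
1 [180.   30.  -52.9] 0.15 [ -12.   50.   37.   51.  -46.  109. -129.]
-1 [180.  -30.  127.1] 0.0 [-10.  47.  16.  71. -34.  86.  49.]
-1 [180.  -30.  127.1] 0.05 [ -9.  46.  17.  66. -34.  92.  48.]
-1 [180.  -30.  127.1] 0.1 [ -7.  46.  18.  59. -34.  98.  47.]
-1 [180.  -30.  127.1] 0.15 [ -5.  48.  18.  51. -34. 105.  45.]
```

View pics/w8.png

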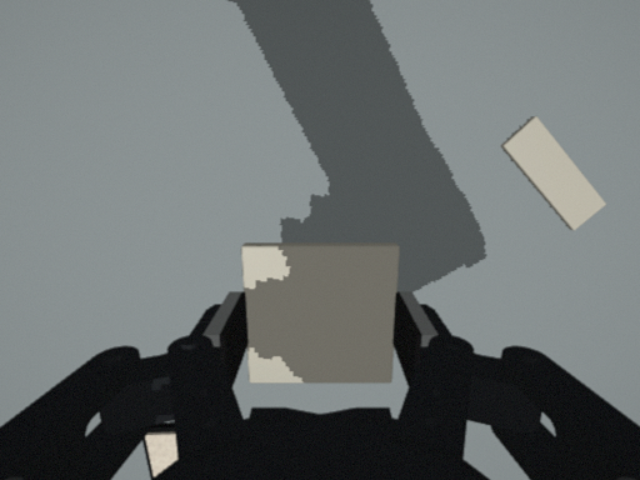

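Tile held squarely between the pads, strip at (553,173) undisturbed. Moving to the pose above the bed.

```bash
cat >> h.py <<'E'
P=[.6058,.147,2.2175]; TB=Tbed(P); O=-.0266
def pose(bx,by,h,s=1):
    z=-TB[:3,2]; Y=TB[:3,1]*s; X=np.cross(Y,z)
    return list((TB@[bx,by,0,1])[:3]-z*(h+O)), list(Ro.from_matrix(np.c_[X,Y,z]).as_euler('xyz',degrees=True))
E
python3 - <<'E'
from h import *
robot.line_to([.4466,-.3247,.25],velocity=.25)
robot.move_to([.62,-.05,.30],[180,10,-53])
robot.move_to(*pose(-.01,0,.13))
print(tool(),robot.current_finger_gap(),robot.current_gripper_force(),robot.current_contact_force(),robot.current_time_s())
a=vision.grab_frame("scene")[:,:,::-1][90:310,190:400]; b=vision.grab_frame("side")[:,:,::-1][40:260,120:330]
cv2.imwrite("pics/ab.png",cv2.resize(np.hstack([a,b]),None,fx=1.9,fy=1.9,interpolation=cv2.INTER_CUBIC))
E
```

```text
(array([0.64253933, 0.0973081 , 0.16093481]), array([-179.97229331,   29.82445371,  -52.98544465])) 0.6838211943204838 42.92383790016174 [-0.27639021 -0.57059353 -0.2049388 ] 19.5083
```

View pics/ab.png

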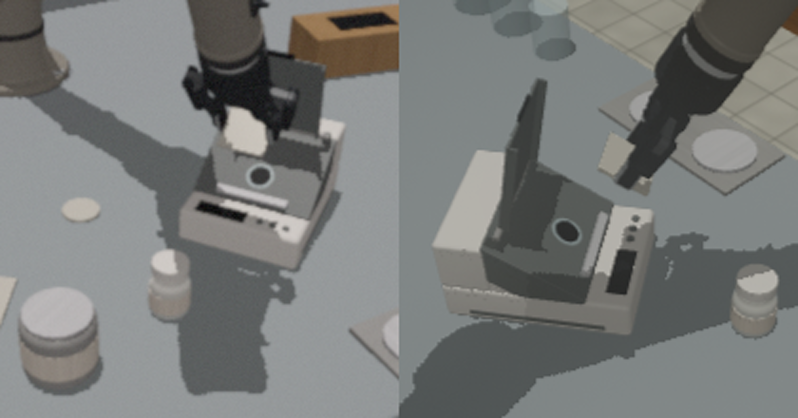

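The scene half shows the tile in the gripper at (245,130), clear of the open cover. The side half shows it at (620,160), parallel above the bed, with the window at (567,231).

```bash
cat >> h.py <<'E'
def chk(bx,h,names=("scene","side")):
    q=np.array([[bx+sx*.03,sy*.03,h+k] for sx in(1,-1) for sy in(1,-1) for k in(0,.006)]); W=bp(P,q)
    for n in names:
        u=proj(W,cam(n)); lo,hi=u.min(0),u.max(0); vision.grab_frame(n)
        print(n,'pred',((lo+hi)/2).round(1),(hi-lo).round(1),[(np.round(d['rect'],1).tolist(),round(d['p'],2)) for d in recognise("square_tile",n)[:2]])
E
python3 - <<'E'
from h import *
chk(-.01,.13)
robot.line_to(*pose(.003,0,.04),velocity=.12)
chk(.003,.04)
print(tool(),pose(.003,0,.04),robot.current_contact_force(),robot.current_finger_gap(),robot.current_time_s())
E
```

```text
scene pred [319.5 159.1] [32.5 27.8] [([316.1, 157.9, 26.1, 24.2], 0.92)]
side pred [239.1 126.7] [32.6 34.9] [([237.4, 127.1, 26.4, 31.0], 0.8), ([307.9, 197.5, 21.3, 39.2], 0.74)]
scene pred [324.7 173.2] [30.1 26.3] [([323.9, 172.2, 23.2, 21.0], 0.94)]
side pred [214.2 149.6] [32.  33.4] [([212.8, 150.1, 28.8, 29.4], 0.52), ([197.1, 139.7, 69.5, 120.6], 0.36)]
(array([0.6089399 , 0.14285492, 0.08871358]), array([-179.94432401,   29.92378364,  -52.96481737])) ([np.float64(0.608271650974036), np.float64(0.14372635978910137), np.float64(0.08810474041071148)], [np.float64(180.0), np.float64(30.000000000000018), np.float64(-52.94660892973997)]) [-0.11249281  0.74041123 -0.68326978] 0.6845767818076752 20.9167
```

```bash
python3 - <<'E'
from h import *
s=robot.line_to(*pose(.003,0,-.004),velocity=.025,f_stop=3)
p=tool()[0]; z=-TB[:3,2]; b=np.linalg.inv(TB)@np.r_[p+z*O,1]
print(s,'underside in bed',b.round(4),robot.current_contact_force(),robot.current_time_s())
fingers.gripper_to(.84,force=25)
print(robot.current_finger_gap(),robot.current_gripper_force())
robot.pause(.2)
b[2]+=.02
robot.line_to(*pose(b[0],b[1],b[2]),velocity=.05)
robot.line_to(*pose(-.02,0,.14),velocity=.15)
t=tool(); im=vision.grab_frame("wrist")[:,:,::-1]; K=cam("wrist",t); robot.pause(.05)
w=proj(bp(P,[(0,0,.006),(-.03,.03,.006),(-.03,-.03,.006),(.03,.03,.006),(.03,-.03,.006),(-.03,.05,.008),(-.03,-.05,.008)]),K); print(w.round(1).tolist(),robot.current_time_s())
np.save("t9.npy",np.array(t)); cv2.imwrite("pics/w9.png",im); cv2.imwrite("pics/w9b.png",cv2.resize(im,(800,600)))
E
```

```text
True underside in bed [ 3.1e-03 -0.0e+00  7.0e-04  1.0e+00] [ 1.35367147 -0.10235878  4.94476122] 22.3167
0.8411574515792565 0.0
[[255.6, 207.0], [287.5, 176.6], [223.7, 176.6], [285.8, 235.7], [225.5, 235.7], [309.2, 177.0], [202.0, 177.1]] 24.4333
```

View pics/w9b.png

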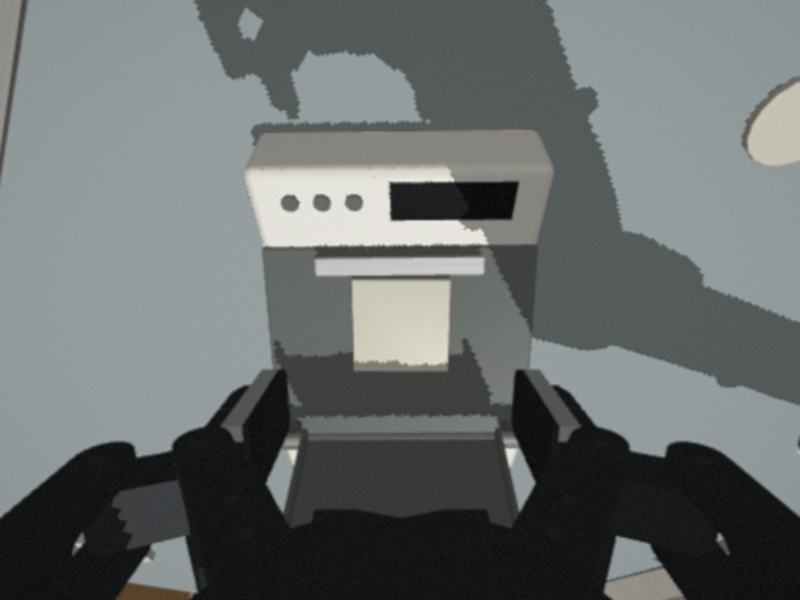

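The tile lies at (352–450, 280–370), centred under the ledge (315–485), square, a couple of mm above the ledge and within tolerance. Now the cover.

```bash
cat >> h.py <<'E'
TIP=-.022
def push(th,e=0,r=.085,y=0,yaw=127.05):
    u=np.array([-np.cos(th),np.sin(th)]); n=np.array([np.sin(th),np.cos(th)]); f=np.array([-.866,.5])
    B=np.array([.075,.016])+r*u+n*(.002+.011*abs(f@n)+e)
    w=(TB@[B[0],y,B[1],1])[:3]; w[2]+=TIP   # tip = TCP + TIP down
    return list(w),[180,0,yaw]
E
python3 - <<'E'
from h import *
for yaw in (127.05,-52.95):
    for a in ((1.9,.025),(1.86,0),(1.2,0),(.6,0),(0,0)):
        q=robot.inverse_kinematics(*push(*a,yaw=yaw)); print(yaw,a,np.round(push(*a)[0],3),None if q is None else np.round(q,0))
    w=push(1.9,.025)[0]; q=robot.inverse_kinematics([w[0],w[1],.36],[180,0,yaw]); print(None if q is None else np.round(q,0))
    q=robot.inverse_kinematics([.60,.08,.36],[180,0,yaw]); print(None if q is None else np.round(q,0))
print(np.round(robot.current_joint_positions()),tool())
E
```

```text
127.05 (1.9, 0.025) [0.559 0.209 0.195] [-40.  25.  26.  81. -11.  77.  24.]
127.05 (1.86, 0) [0.576 0.187 0.19 ] [-37.  26.  26.  80. -11.  77.  26.]
127.05 (1.2, 0) [0.608 0.144 0.164] [-32.  29.  26.  79. -13.  75.  32.]
127.05 (0.6, 0) [0.622 0.125 0.114] [-29.  33.  26.  81. -15.  70.  35.]
127.05 (0, 0) [0.618 0.131 0.068] [-30.  35.  25.  85. -16.  64.  35.]
[-35.  23.  22.  59.  -9.  99.  21.]
[-13.  24.   7.  57.  -3.  99.  30.]
-52.95 (1.9, 0.025) [0.559 0.209 0.195] [ -63.   37.   68.   82.  -34.   84. -138.]
-52.95 (1.86, 0) [0.576 0.187 0.19 ] [ -59.   38.   68.   81.  -35.   84. -135.]
-52.95 (1.2, 0) [0.608 0.144 0.164] [ -52.   42.   66.   80.  -38.   83. -130.]
-52.95 (0.6, 0) [0.622 0.125 0.114] [ -49.   45.   65.   82.  -41.   78. -126.]
-52.95 (0, 0) [0.618 0.131 0.068] [ -50.   47.   63.   85.  -43.   74. -125.]
[ -56.   32.   66.   60.  -30.  103. -144.]
[ -42.   34.   67.   59.  -32.  104. -131.]
[ -15.   55.   49.   51.  -55.  112. -125.] (array([0.64986489, 0.08902043, 0.16248965]), array([179.95351968,  30.0932516 , -52.91542202]))
```

```bash
python3 - <<'E'
from h import *
robot.line_to([.655,.08,.34],[180,10,-52.95],velocity=.25)
fingers.gripper_to(0,force=25)
w,o=push(1.9,.03)
robot.move_to([w[0],w[1],.34],o)
robot.line_to(w,velocity=.2)
print(tool(),robot.current_contact_force(),robot.current_finger_gap(),robot.current_time_s())
robot.line_to(*push(1.86,0),velocity=.08,f_stop=15)
for th in np.linspace(1.86,.9,7)[1:]:
    s=robot.line_to(*push(th),velocity=.06,f_stop=15)
    print(round(th,2),s,robot.current_contact_force().round(2) if hasattr(robot.current_contact_force(),'round') else robot.current_contact_force(),robot.current_time_s())
    if s: break
vision.grab_frame("side"); print(recognise("cover","side")[:1],recognise("square_tile","side")[:1])
E
```

```text
(array([0.5567169 , 0.21337389, 0.19717464]), array([ 1.79886604e+02, -8.39686419e-03,  1.27024318e+02])) [-0.32342165 -0.47435811  0.02561056] -0.0012797457947149172 28.7833
1.7 False [ 1.04 -0.01 -0.85] 29.7417
1.54 False [-0.04  0.92  0.04] 30.1333
1.38 False [0.13 0.03 0.05] 30.525
1.22 False [-0.99  0.68  0.22] 30.925
1.06 False [0.25 0.36 0.16] 31.325
0.9 False [ 0.28 -0.07  0.66] 31.725
[{'rect': [203.9, 140.7, 61.7, 55.0], 'p': 0.59}] [{'rect': [205.3, 168.0, 29.2, 18.6], 'p': 0.9}]
```

```bash
python3 - <<'E'
from h import *
for th in np.linspace(.9,.08,6)[1:]:
    s=robot.line_to(*push(th),velocity=.05,f_stop=12)
    print(round(th,2),s,np.round(robot.current_contact_force(),2),robot.current_time_s())
    if s: break
s=robot.line_to(*push(-.12),velocity=.025,f_stop=7)
f=np.linalg.inv(TB)@np.r_[np.array(tool()[0])-[0,0,TIP],1]
print(s,np.round(robot.current_contact_force(),2),'tip bed',f.round(4),push(0)[0],tool()[0],robot.current_time_s())
E
```

```text
0.74 False [-0.37  0.97  0.25] 32.3417
0.57 False [ 0.64  0.73 -0.13] 32.8083
0.41 False [0.02 0.1  0.03] 33.225
0.24 False [ 0.83 -0.63 -0.35] 33.6167
0.08 False [1.09 0.1  0.98] 34.0083
True [-0.7  -0.4   5.26] tip bed [-1.00e-02 -3.00e-04  2.18e-02  1.00e+00] [np.float64(0.6180983816551122), np.float64(0.13071109952898777), np.float64(0.06835159698893431)] [0.61780882 0.13158859 0.06687631] 34.4417
```

```bash
python3 - <<'E'
from h import *
z0=tool()[0][2]
p,o=push(-.2); s=robot.line_to(p,velocity=.02,f_stop=9); print(s,z0,tool()[0],np.round(robot.current_contact_force(),2))
t=tool()[0]; robot.line_to([t[0],t[1],.10],velocity=.08); robot.line_to([.64,.06,.34],velocity=.25)
print(np.round(robot.current_contact_force(),2),robot.current_time_s())
a=vision.grab_frame("scene")[:,:,::-1][90:310,190:400]; b=vision.grab_frame("side")[:,:,::-1][60:280,120:330]
cv2.imwrite("pics/end.png",cv2.resize(np.hstack([a,b]),None,fx=1.9,fy=1.9,interpolation=cv2.INTER_CUBIC))
for n in("scene","side"):
    for th in (0,.08): print(n,th,((proj(bp(P,[(.075-.118*np.cos(th),y,.016+.118*np.sin(th)) for y in(.062,-.062)]),cam(n))-([190,90] if n=="scene" else [120,60]))*1.9+([0,0] if n=="scene" else [399,0])).round(0).tolist())
E
```

```text
True 0.06687631234129199 [0.61783099 0.13153999 0.06689381] [-1.33 -0.87  4.49]
[ 0.08 -0.55 -1.  ] 36.4583
scene 0 [[204.0, 184.0], [291.0, 208.0]]
scene 0.08 [[203.0, 181.0], [290.0, 204.0]]
side 0 [[592.0, 240.0], [614.0, 167.0]]
side 0.08 [[595.0, 236.0], [617.0, 162.0]]
```

View pics/end.png

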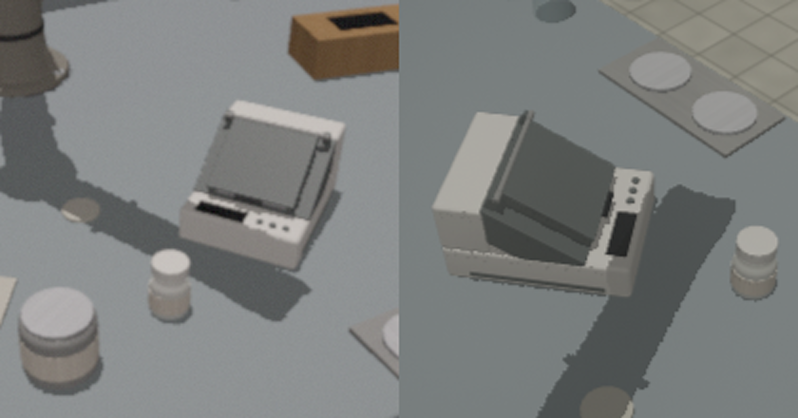

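The cover is shut: its edge corners at (204,188) and (289,211) match the shut prediction, and a second press moved nothing. The bystanders in view are in place and the arm is clear.

```bash
python3 -c "
from h import *
print(workorder.close_job())"
```

```text
the job is handed in; nothing more can be done
None
```

I laid the square tile on the sloping face, about 2 mm above the ledge by the last wrist picture, where it may not have slid down to touch. I then released it, swung the cover shut and handed the job in at about 36 s; no verdict came back.

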